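Unlock, close and re-lock the sample drawer

TASK

The sample drawer was left open with its lock bolt thrown, so it cannot shut. Take the winged key from its stand, insert it fully into the lock on top of the white cabinet and turn it clockwise to its stop to draw the bolt; push the drawer home until it seats at its detent, then turn the key back to its stop to lock the drawer and leave the key standing in the lock. Leave the bottle, the beaker and the tape roll where they are.

Things in the scene. Friction and masses are not known exactly. Their poses are not given: they have to be found in the camera images.
- key: Loose upright winged key, 87 mm long, 90 g; same after a half turn. Origin: centre of its tip's underside; z up the key, x along its wings. Flat steel bit 26 (x) x 6 mm (y), z 0 to 12 mm, lowest 3 mm narrowed to 23 x 3.5; thin shank; round collar 18 mm across, z 22 to 28; neck 12 mm across; black bow. It starts in the key stand, its collar on the stand's top.
- key_bow (a point): Centre of the key's flat black bow (handle), 64 mm above the key's origin; axes as the key's. The bow is 48 mm wide (x), 12 mm thick (y) and 46 mm high; grip it across its 12 mm.
- key_stand: Fixed white stand, 70 x 50 x 32 mm on a foot 86 x 66 x 4 mm; origin: centre of its underside. A loose slot in its top, 30 mm along its x, 10 mm along its y, 26 mm deep, holds the key with its wings along the stand's x. Lift the key straight up 25 mm to clear it.
- cabinet: Fixed white sample cabinet, 160 mm (x, front to back) x 190 mm (y) x 110 mm high; origin: centre of its underside; its front faces its own -x.
- lock (a point): Centre of the keyhole in the steel lock plate (8 mm thick) in the middle of the cabinet's top, level with it (110 mm up); axes as the cabinet's. A slot 28 mm along x, 8 mm along y. The key goes in vertically, wings along the slot, until its collar rests on the plate (key origin 22 mm below this point); only then can it turn. While turned it cannot come out.
- plug (a joint): Lock plug under the plate, turned only by the key about the vertical through lock. 0 = locked (bolt thrown, keyhole aligned); grows clockwise seen from above to a stop at 1.22 rad = bolt fully drawn. Friction about 0.06 N m, no spring: it stays where left. The key has about 0.1 rad of play in it: turn the key that much further, both ways.
- drawer (a joint): Opening of the drawer, m: 0 = home, grows as it comes out along the cabinet's -x (0.070 at most); starts at 0.040 to 0.060. With the bolt thrown it stops at about 0.024; the bolt clears once the plug is past 1.0 rad. A sprung detent resists (about 5 N in all) from 0.011 to 0.004, then pulls the drawer home. Only then can the bolt drop again.
- drawer_lip (a point): Middle of the front edge of the aluminium pull lip (80 mm wide, 14 deep, 8 thick) on the drawer's grey front (188 mm wide, 7 to 103 mm above the bench); moves with the drawer, 70 mm above the bench; axes as the cabinet's. Drawer home: 105.5 mm in front (cabinet -x) of lock. Push here or on the grey front, toward the cabinet's +x.
- bottle: Bystander: reagent bottle 61 x 61 x 132 mm with an orange cap; origin: centre of its underside.
- beaker: Bystander: clear beaker 63 x 63 x 85 mm; origin: centre of its underside.
- tape: Bystander: roll of pale labelling tape lying flat, 117 mm across, 24 mm high; origin: centre of its underside.
Not all that is in view belongs to the job. What is shaped like the key but purple is not meant.

How it is judged:
By the outcome, as a careful person would: the job done as asked, in the order asked, and still so for the second after the job is handed in, with the robot touching nothing.
It also fails if it takes over 64 s, if anything falls off the work surface, if the arm or the gripper's body presses on something with over 40 N, if the wrist force passes 120 N, or if a joint passes its speed limit or range.

ROBOT

A 7-joint arm with a two-finger parallel gripper is mounted at the origin on a cart in front of the work surface, level with it; the furniture and walls round the work are solid. World frame = base frame: x ahead of the robot, y to its left, z up, the work surface at z = 0. Lengths are in m, angles in degrees, forces in N, time in s.
With the tool pointing down it reaches from about 0.4 to 0.9 m from the base axis. Payload 5.5 kg.
Tool frame: the origin (TCP) lies midway between the tips of the shut fingers; the grasp point (between the pads) lies 19 mm behind it; z points along the fingers, y is the line along which they close (so a half turn about z gives the same grasp; the last joint's range is limited). The gripper opens to 92 mm and grips with 3 to 60 N. Pads are 19 mm wide; open, the fingers measure 130 mm over their backs; the gripper's body (75 mm by 190 mm) begins 47 mm behind the grasp point.
Start: joints at [-51.669, 28.699, -24.465, 88.831, 12.651, 65.22, -12.049], TCP at [0.257, 0.597, 0.227] pointing down, gripper open.
Joint ranges: [-164.97, 164.97], [-17.58, 116.51], [-87.97, 89.64], [11.32, 138.91], [-80.73, 260.73], [10.89, 115.49], [-147.41, 147.41]. Speed limits (degrees/s): [147.25, 147.25, 180, 180, 180, 180, 180].

INTERFACE

Orientations are given as [roll, pitch, yaw] about the fixed x, y, z axes, in that order (R = Rz(yaw) Ry(pitch) Rx(roll)).
In Python, from cell import * gives the robot as it stands. Calls block until the motion is done:
- reach(position, orientation): joint-space move of the TCP to a pose.
- line_to(position, attitude=None, speed=0.15, f_stop=None): straight line of the TCP; attitude=None keeps the orientation; speed is the mean speed in m/s. With f_stop (N) it stops when the force on the tool has changed by that much, and returns True; else False.
- set_joints(angles): joint-space move.
- let_go() and gripper_close(newtons=None): open the fingers fully, or close them until they stop; newtons is the grip in N (None keeps the last).
- dwell(seconds).
- inverse_kinematics(position, orientation): joint angles nearest the present ones, or None.
- get_state(): the state.
- read_camera(name): name is "side" or "top"; returns a dict with "img" (400x640x3 uint8, red, green, blue), "z_map" (400x640 float32, m along the optical axis (not along the pixel's ray), 0 where there is no reading), "vfov" (degrees; the focal length in pixels is half the picture's height over the tangent of half this angle, whatever the lens; pixels are square), "cx", "cy" (the principal point, pixels), "camera_from_world" (4x4, takes a point from world to camera coordinates). Camera axes: x right, y up, looking along -z (the intrinsics and any distortion apply to the point x, -y, -z); pixel columns grow to the right and rows downward; lengths in m; the calibration is good to about 2 mm. A picture is of the moment at which its call begins.
A pose or a line that the arm cannot do raises PlanningError and nothing moves.
- sign_off(): hands the job in; it is judged then, once.
Trained networks look in a picture, given as the dict that the camera call returned (one of the last four; its "shot" number tells which), for a name from the list of things; names that differ only in an ending like _2 or _b are one class to them, and where a whole thing is asked for, a point or a joint stands for the part that bears it (a point fixed in the world has none). Each returns a list of dicts, best first, with "conf" (0 to 1); they miss things now and then, are a little off and sometimes report something else, mostly with a low value. They report only what shows in the picture. A call takes as long as a camera call. They do not tell look-alikes from the thing itself.
- search_frame(thing, picture): "at" ([column, row] in pixels, amid what is visible of it).
- trace(thing, picture): "region" (400x640 bool, what is visible of it) and "at" ([column, row] in pixels, amid what is visible of it).
- mark_of(thing, picture): "at" ([column, row] in pixels: a listed point, or the origin of a listed thing).
The state is a dict: "t": time; "joint_pos": joint angles; "qd": joint speeds; "joint_efforts": joint torques, N m; "tool_pos": TCP position; "ee_rot": TCP orientation; "contact_force": force on the tool from outside, world axes, zero at the start; "wrist_torque": the same for the moment, N m; "finger_gap": opening from 0.0 (shut) to 1.0 (fully open); "grasp_force": force on a finger pad.
Only numpy, scipy, OpenCV 4.12 (cv2) and the standard library are available. Lean on these libraries where they do the work, as an engineer would, in place of code of your own. Each camera call takes 0.05 s, during which the arm holds its last target. There are 200 camera calls.

## Working session

There is one attempt and no reset: what is moved stays moved. The work goes in short steps, each a Python script; the robot and the scene stay as the last script left them, time stands still between calls to the robot, and variables do not carry over. Pictures are saved under pics/ and viewed, at most 10 in all, crops included, and the job is handed in when it is done.

```bash
mkdir -p pics; ls
cat > h.py <<'E'
from cell import *
import numpy as np, cv2
def cam(n):
    p=read_camera(n); return p
def f_of(p): return 200/np.tan(np.radians(p["vfov"])/2)
def ray(p,uv):
    f=f_of(p); d=np.array([(uv[0]-p["cx"])/f,-(uv[1]-p["cy"])/f,-1.])
    T=np.linalg.inv(p["camera_from_world"]); return T[:3,3],T[:3,:3]@d
def at_z(p,uv,z):
    o,d=ray(p,uv); return o+d*(z-o[2])/d[2]
def cloud(p):
    f=f_of(p); v,u=np.mgrid[:400,:640]; z=p["z_map"]
    c=np.stack([(u-p["cx"])/f*z,-(v-p["cy"])/f*z,-z],-1)
    T=np.linalg.inv(p["camera_from_world"]); return c@T[:3,:3].T+T[:3,3]
E
cat > a.py <<'E'
from h import *
ps={n:cam(n) for n in("top","side")}
for n,p in ps.items():
    cv2.imwrite(f"pics/{n}1.png",p["img"][:,:,::-1]); print(n,p["vfov"],p["cx"],p["cy"],[k for k in p], np.linalg.inv(p["camera_from_world"]).round(3).tolist())
    for t in["key","key_bow","key_stand","cabinet","lock","drawer_lip","bottle","beaker","tape"]:
        print(t,[(np.round(d["at"],1).tolist(),round(d["conf"],2)) for d in mark_of(t,p)[:3]],[(np.round(d["at"],1).tolist(),round(d["conf"],2)) for d in search_frame(t,p)[:3]])
    np.savez(f"{n}1.npz",c=cloud(p),img=p["img"])
print(get_state())
E
python3 a.py
```

```text
pics
top 46.30329341521568 319.3200319760686 202.6901396088594 ['img', 'z_map', 'vfov', 'cx', 'cy', 'camera_from_world', 'shot'] [[0.007, 0.986, -0.166, 0.305], [-1.0, 0.005, -0.014, -0.014], [-0.013, 0.166, 0.986, 1.393], [0.0, 0.0, 0.0, 1.0]]
key [([252.5, 193.2], 0.45), ([211.8, 223.3], 0.41), ([245.5, 258.5], 0.41)] [([211.0, 218.7], 0.62), ([250.5, 191.3], 0.57)]
key_bow [([250.1, 192.0], 0.72), ([244.0, 253.9], 0.64)] [([251.8, 192.1], 0.67), ([208.4, 217.2], 0.46)]
key_stand [([217.6, 222.1], 0.98)] []
cabinet [([337.8, 172.0], 0.69)] [([338.8, 177.6], 0.97)]
lock [([338.0, 165.3], 0.79)] [([340.8, 177.5], 0.65)]
drawer_lip [([345.3, 221.9], 0.59)] [([344.5, 206.1], 0.57)]
bottle [([226.7, 150.5], 0.74)] [([224.0, 145.2], 0.79)]
beaker [([433.0, 165.9], 0.76)] [([440.7, 163.8], 0.95), ([340.3, 173.5], 0.32)]
tape [([439.3, 218.1], 0.86)] [([430.4, 222.7], 0.63)]
side 54.252117809164325 317.40489058519887 203.5173437512575 ['img', 'z_map', 'vfov', 'cx', 'cy', 'camera_from_world', 'shot'] [[0.949, 0.204, -0.241, 0.316], [-0.316, 0.609, -0.727, -0.728], [-0.002, 0.766, 0.643, 0.7
[... 838 characters left out ...]
, 'joint_pos': array([-51.66952655,  28.69929141, -24.46537532,  88.83184122,
        12.6515617 ,  65.22063381, -12.05036704]), 'qd': array([ 0.07394513,  0.03868278, -0.0206666 ,  0.00450931, -0.07081583,
        0.02804778, -0.01171647]), 'joint_efforts': array([-5.28727560e-04, -5.66428721e+01, -5.81077158e+00, -2.79507709e+01,
       -6.66534738e-02,  2.04895396e-02,  2.93528444e-05]), 'tool_pos': array([0.25655149, 0.5972184 , 0.2267272 ]), 'ee_rot': array([-1.79999939e+02, -1.23291645e-03,  1.56750809e+02]), 'contact_force': array([ 0.38538117, -0.13668429,  0.85863721]), 'wrist_torque': array([0.01508898, 0.0219258 , 0.00831503]), 'grasp_force': 0.0, 'finger_gap': 1.0015524090917793}
```

Run:
```python
import cv2
a=cv2.imread("pics/top1.png")[110:290,170:490]; b=cv2.imread("pics/side1.png")
cv2.imwrite("pics/t1c.png",cv2.resize(a,(800,450),interpolation=2)); cv2.imwrite("pics/s1c.png",cv2.resize(b[100:325,180:480],(800,600),interpolation=2))
```

```text
(no output)
```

View pics/t1c.png

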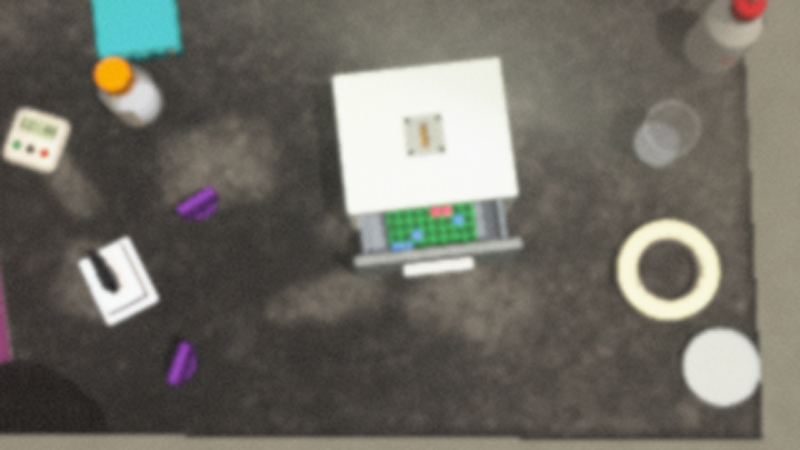

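View pics/s1c.png

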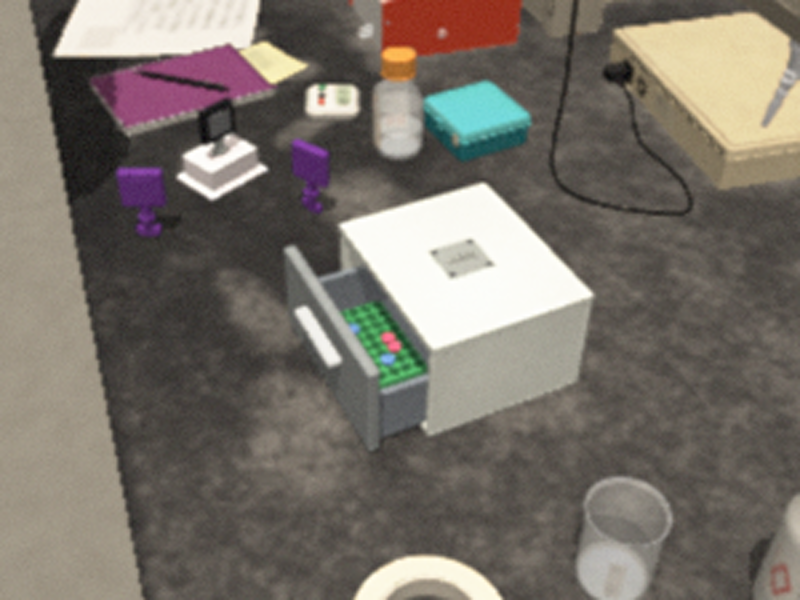

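The top view shows the black key in its white stand at about (211,218) and the lock plate at (339,164). The drawer is open toward the robot, with its lip at (345,217). The purple decoys are at (250,192) and (243,255). Next I'll fit poses from the depth clouds.

Run:
```python
from h import *
def rect(P):
    r=cv2.minAreaRect((P[:,:2]*1000).astype(np.float32)); return np.round(r[0],1),np.round(r[1],1),round(r[2],1)
for n in("top","side"):
    d=np.load(n+"1.npz"); c=d["c"];img=d["img"].astype(int)
    X,Y,Z=c[...,0],c[...,1],c[...,2]
    i,j=(166,338) if n=="top" else (196,352)
    print(n,"lockpt",c[i,j].round(4))
    L=c[i,j]
    m=(abs(Z-.11)<.008)&(abs(X-L[0])<.13)&(abs(Y-L[1])<.14)&(img.min(-1)>130)
    print("cab top",m.sum(),rect(c[m]),"z",np.median(Z[m]).round(4))
    # lock plate: grey darker within top
    k,jj=(220,215) if n=="top" else (162,262)
    S=c[k-14:k+14,jj-18:jj+18].reshape(-1,3); I=img[k-14:k+14,jj-18:jj+18].reshape(-1,3)
    S0=np.median(S[(I.min(-1)>120)],0); print("stand med",S0.round(4))
    near=(np.hypot(X-S0[0],Y-S0[1])<.07)
    m=near&(abs(Z-.034)<.008)&(img.min(-1)>110); print("stand top",m.sum(),rect(c[m]),np.median(Z[m]).round(4))
    m=near&(Z>.052)&(Z<.14)&(img.max(-1)<110)
    P=c[m]; print("bow",m.sum(),P.mean(0).round(4),P.min(0).round(4),P.max(0).round(4),rect(P))
    vv,uu=np.nonzero(m); print("px",uu.min(),uu.max(),vv.min(),vv.max())
    m=(X<L[0]-.1)&(X>L[0]-.22)&(abs(Y-L[1])<.12)&(abs(Z-.074)<.007)&(img.min(-1)>120)
    if m.sum()>5: print("lip",m.sum(),rect(c[m]),np.median(Z[m]))
    mm=(X<L[0]-.08)&(X>L[0]-.22)&(abs(Y-L[1])<.12)&(abs(Z-.101)<.006)
    if mm.sum()>5: print("front top",mm.sum(),rect(c[mm]))
```

```text
top lockpt [ 0.626  -0.0469  0.1085]
cab top 3825 (array([604.4, -54.4]), array([220. , 189.9]), 6.8) z 0.1103
stand med [0.4772 0.3034 0.0293]
stand top 297 (array([478.9, 313.6]), array([71.3, 50.9]), 27.8) 0.0324
bow 80 [0.4782 0.31   0.0923] [0.4579 0.2984 0.0662] [0.501  0.3282 0.1018] (array([479.1, 311.4]), array([46.4, 10.7]), 32.0)
px 205 216 210 226
lip 140 (array([488.8, -67.9]), array([14.2, 79.4]), 6.7) 0.07412848995159182
front top 286 (array([519.2, -65.7]), array([ 59.3, 185.3]), 3.3)
side lockpt [ 0.632  -0.0458  0.108 ]
cab top 3492 (array([604.2, -52.8]), array([219.8, 194.6]), 6.3) z 0.1096
stand med [0.4722 0.2997 0.0208]
stand top 207 (array([478.9, 313. ]), array([74.1, 52.3]), 28.2) 0.0319
bow 189 [0.4769 0.3086 0.0786] [0.4557 0.2961 0.0528] [0.501  0.3269 0.099 ] (array([478.8, 311.9]), array([51.4, 15.8]), 24.6)
px 254 267 136 153
lip 157 (array([487.9, -66.5]), array([14.2, 84.5]), 6.0) 0.07319664793696534
front top 351 (array([523.7, -64.4]), array([ 61.3, 187.6]), 6.7)
```

Run:
```python
from h import *
for n in("top","side"):
    d=np.load(n+"1.npz"); c=d["c"];img=d["img"].astype(int)
    X,Y,Z=c[...,0],c[...,1],c[...,2]
    m=((Z>.1)&(Z<.118)&(abs(X-.628)<.12)&(abs(Y+.047)<.13)&(img.min(-1)>140)).astype(np.uint8)
    m=cv2.morphologyEx(m,cv2.MORPH_OPEN,np.ones((9,9)))
    m=cv2.morphologyEx(m,cv2.MORPH_CLOSE,np.ones((25,25)))
    v,u=np.nonzero(m)
    f=200/np.tan(np.radians({"top":46.30329341521568,"side":54.252117809164325}[n])/2)
    P=c[m>0];P=P[abs(P[:,2]-.11)<.006]
    r=cv2.minAreaRect((P[:,:2]*1000).astype(np.float32));print(n,r, P.mean(0))
    # lock plate / slot
    w=(abs(Z-.11)<.01)&(np.hypot(X-.628,Y+.047)<.035); g=img.sum(-1)
    pl=w&(img.min(-1)<185)&(g>0); print("plate",pl.sum(),c[pl].mean(0).round(4),cv2.minAreaRect((c[pl][:,:2]*1000).astype(np.float32)))
p=read_camera("top"); q=read_camera("side")
for pp in(p,q):
  for d in mark_of("lock",pp)[:1]: print("lock",at_z(pp,d["at"],.11).round(4))
  for d in mark_of("drawer_lip",pp)[:1]: print("lip",at_z(pp,d["at"],.07).round(4))
for y in (28,208,-152):
    print(y,inverse_kinematics([.479,.312,.055],[180,0,y]))
for y in (7+6,7-82): print(y,inverse_kinematics([.628,-.047,.133],[180,0,y]),inverse_kinematics([.628,-.047,.133],[180,0,y+180]))
print(inverse_kinematics([.48,-.067,.058],[180,0,7]))
```

```text
top ((633.0693359375, -51.02799987792969), (161.2309112548828, 189.85342407226562), 6.776285171508789) [ 0.6319917  -0.05161501  0.11040066]
plate 45 [ 0.634  -0.0507  0.1105] ((633.2401733398438, -50.54083251953125), (42.43043518066406, 37.60104751586914), 8.39806079864502)
side ((631.4185180664062, -49.63507843017578), (162.37062072753906, 193.922607421875), 7.115629196166992) [ 0.62826043 -0.056203    0.1095633 ]
plate 97 [ 0.6339 -0.0511  0.1094] ((632.0181884765625, -49.89917755126953), (45.36018753051758, 41.385704040527344), 4.372261047363281)
lock [ 0.634  -0.0455  0.11  ]
lock [ 0.6358 -0.048   0.11  ]
lip [ 0.4933 -0.0663  0.07  ]
28 [-39.84166921  31.74954762   5.19383105 108.01089323  -4.21303152
  40.42145651 -94.21191992]
208 [-14.77736617  34.55978811 -27.10785675 107.10774285  22.03790693
  43.54211213  64.01103188]
-152 [-14.77736617  34.55978811 -27.10785675 107.10774285  22.03790693
  43.54211213  64.01103188]
13 [ -9.70822635  31.04187037  15.64426672  97.54547761 -10.05570963
  52.78775126 -67.09486148] [ 11.46781043  31.00214775 -13.022228    96.72970736   8.33230995
  53.21514577  98.24281967]
-75 [ -44.1921994    58.51078562   77.39541152   98.6644136   -59.59474765
   74.77259722 -118.25525916] [-1.20618649 30.36637566  4.10046048 97.22045807 -2.61129444 52.50593106
 18.92341096]
[ -9.10685549  25.5223493   16.57028192 120.38820745 -12.17500403
  35.63663476 -67.13120127]
```

Run:
```python
from h import *
reach([.479,.312,.17],[180,0,208])
line_to([.479,.312,.056],speed=.15)
gripper_close(30)
s=get_state();print(s["t"],s["tool_pos"],s["finger_gap"],s["grasp_force"],s["contact_force"])
line_to([.479,.312,.19],speed=.15)
reach([.6328,-.0505,.20],[180,0,186.9])
s=get_state();print(s["t"],s["tool_pos"],s["ee_rot"],s["finger_gap"],s["contact_force"])
for n in("top","side"):
    p=cam(n); np.savez(n+"2.npz",c=cloud(p),img=p["img"])
    for t in("key","key_bow","lock"): print(n,t,[(np.round(d["at"],1).tolist(),round(d["conf"],2)) for d in mark_of(t,p)[:3]])
    o=p["camera_from_world"]
    for nm,P in(("tip",[.6328,-.0505,.155]),("lock",[.6328,-.0505,.11]),("bow",[.6328,-.0505,.219])):
        q=o@np.r_[P,1]; f=f_of(p); print(nm,p["cx"]-f*q[0]/q[2],p["cy"]+f*q[1]/q[2])
    if n=="side": cv2.imwrite("pics/s2.png",cv2.resize(p["img"][110:260,260:460,::-1],(800,600),interpolation=2))
```

```text
5.6833 [0.47869448 0.31242574 0.05594686] 0.1295973898307273 29.984575510025024 [-0.75603601  0.11508225 -1.33986228]
8.1917 [ 0.6326632  -0.04755002  0.20001705] [ 1.79907318e+02  3.96803619e-03 -1.72893755e+02] 0.13231873088100643 [ 0.33220075  0.80413533 -1.7313269 ]
top key [([247.3, 197.3], 0.7), ([245.5, 255.5], 0.55)]
top key_bow [([248.9, 192.9], 0.59), ([243.9, 254.4], 0.57)]
top lock [([340.1, 168.0], 0.61), ([347.3, 220.4], 0.59)]
tip 339.7582851015319 159.43356155808073
lock 339.2837165192317 163.53611322459628
bow 340.4931207219644 153.0810527497474
side key [([236.9, 183.9], 0.89), ([294.8, 178.0], 0.64), ([355.4, 179.8], 0.53)]
side key_bow [([233.2, 174.0], 0.82), ([296.8, 160.5], 0.71), ([355.6, 161.1], 0.58)]
side lock [([351.4, 196.0], 0.84)]
tip 354.1403102673117 181.69585608014268
lock 353.0577665217072 196.44632668684653
bow 355.80172606522615 159.05781951842738
```

View pics/s2.png

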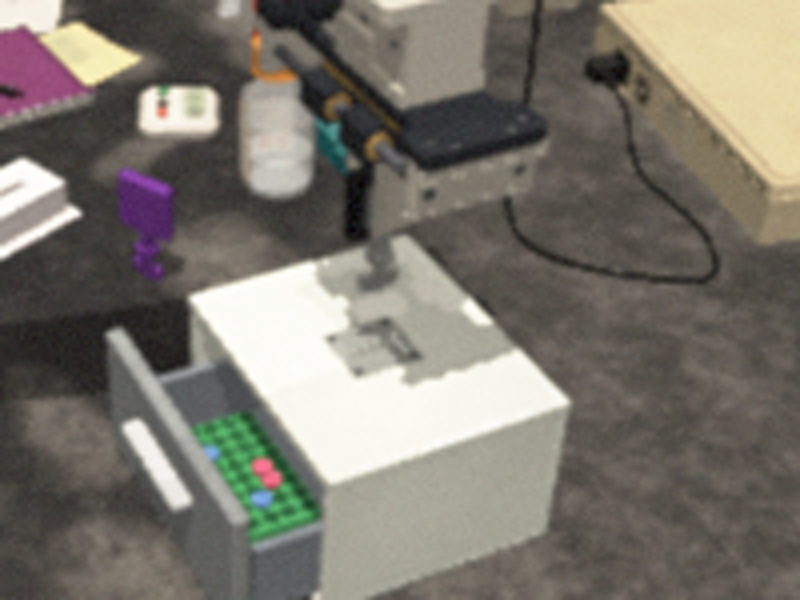

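The key hangs straight, with its tip at about (354,181), close to the predicted (354,182). Next is a guarded insertion, with a small search if it catches.

```bash
cat > ins.py <<'E'
from h import *
L=np.array([.6328,-.0505]); att=[180,0,186.9]
u=np.array([np.cos(np.radians(6.9)),np.sin(np.radians(6.9))]); v=np.array([-u[1],u[0]])
line_to([*L,.164],att,speed=.1); dwell(.3)
s=get_state();print(s["tool_pos"],s["ee_rot"],s["contact_force"])
ok=False
for a,b in [(0,0),(0,2),(0,-2),(2,0),(-2,0),(2,2),(2,-2),(-2,2),(-2,-2),(0,4),(0,-4),(3,3),(3,-3),(-3,3),(-3,-3)]:
    P=L+(a*u+b*v)/1000
    line_to([*P,.160],att,speed=.06)
    hit=line_to([*P,.1325],att,speed=.04,f_stop=7)
    s=get_state(); z=s["tool_pos"][2]
    print(a,b,hit,s["t"],s["tool_pos"].round(4),s["contact_force"].round(1),s["wrist_torque"].round(2))
    if z<.150: ok=True;break
print(ok)
E
python3 ins.py
```

```text
[ 0.63322851 -0.05049671  0.16467947] [-1.79985834e+02  6.43087159e-02 -1.73101861e+02] [-0.15772555 -0.92576396 -0.74708926]
0 0 True 10.2667 [ 0.6322 -0.0504  0.1338] [-0.6 -0.3  4.6] [0.03 0.18 0.01]
True
```

Seated on the first try, with the TCP at z = 0.134. Now turning clockwise.

```bash
cat > turn.py <<'E'
from h import *
def turn(p,ys):
    for y in ys:
        line_to(p,[180,0,float(y)],speed=.1)
        s=get_state(); print(y,round(s["t"],2),s["tool_pos"].round(4),round(s["ee_rot"][2]%360,1),"F",s["contact_force"].round(1),"M",s["wrist_torque"].round(3),round(s["finger_gap"],3))
        if abs(s["wrist_torque"][2])>.6: break
E
python3 - <<'E'
from turn import *
turn([.6326,-.0505,.1338],186.9-np.array([12,30,50,66,72,75,78]))
E
```

```text
174.9 10.62 [ 0.6326 -0.0498  0.1339] 175.1 F [-1.   0.7  2.2] M [0.379 0.302 0.017] 0.127
156.9 11.09 [ 0.6327 -0.0498  0.1339] 157.2 F [-1.   2.5  3.5] M [ 0.631  0.255 -0.03 ] 0.127
136.9 11.59 [ 0.6328 -0.0499  0.1339] 137.2 F [1.  3.  2.8] M [0.745 0.074 0.058] 0.131
120.9 12.03 [ 0.6329 -0.05    0.1339] 121.2 F [0.3 4.4 3.1] M [ 0.867 -0.042  0.022] 0.131
114.9 12.28 [ 0.6329 -0.05    0.1339] 115.2 F [0.6 4.9 2.4] M [ 1.077 -0.17  -0.024] 0.13
111.9 12.53 [ 0.633  -0.05    0.1339] 112.2 F [0.5 5.5 2.5] M [ 1.167 -0.367  0.019] 0.125
108.9 12.78 [ 0.633  -0.05    0.1339] 109.2 F [1.2 4.9 1.8] M [ 1.186 -0.3    0.278] 0.131
```

Torque rises at 77.8°, so the plug is at its stop. Releasing the key and pushing the drawer.

Run:
```python
from h import *
L=np.array([.633,-.0503]); u=np.array([np.cos(np.radians(6.9)),np.sin(np.radians(6.9))])
let_go()
line_to([.633,-.05,.25],speed=.25)
P=lambda d:(L-d*u)
reach([*P(.195),.25],[180,0,186.9]); 
gripper_close(20)
line_to([*P(.195),.060],speed=.2)
s=get_state();print(s["t"],s["tool_pos"],s["contact_force"])
hit=line_to([*P(.100),.060],speed=.05,f_stop=20)
s=get_state();t=s["tool_pos"]
print(hit,s["t"],t,s["contact_force"],"dist",(L-t[:2])@u)
dwell(.3);s=get_state();t=s["tool_pos"];print("dist",(L-t[:2])@u,s["contact_force"])
p=cam("side");cv2.imwrite("pics/s3.png",cv2.resize(p["img"][110:260,260:460,::-1],(800,600),interpolation=2))
```

```text
18.5417 [ 0.44017945 -0.07377174  0.06069142] [ 0.06266409 -0.49410856  0.23229447]
True 20.025 [ 0.51673391 -0.06431748  0.05855739] [-0.15924884 -0.03499647 -0.47750559] dist 0.11710802716139097
dist 0.1180303367943689 [0.54330125 0.49891895 0.77272853]
```

View pics/s3.png

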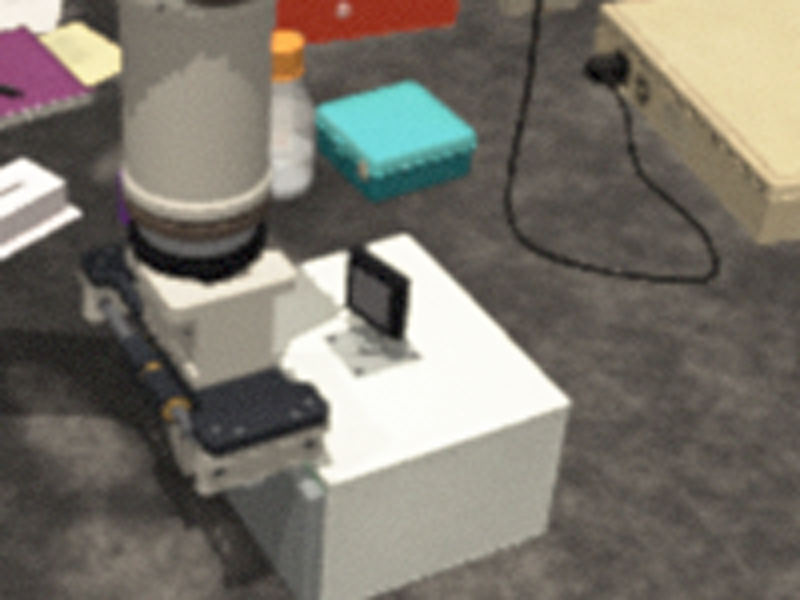

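The drawer front is almost flush, and the key is standing turned in the lock at crop (378,295). One more firm push will confirm it is home.

Run:
```python
from h import *
L=np.array([.633,-.0503]); u=np.array([np.cos(np.radians(6.9)),np.sin(np.radians(6.9))])
P=lambda d:(L-d*u)
for k in range(1):
    hit=line_to([*P(.108),.060],speed=.02,f_stop=25)
    s=get_state();t=s["tool_pos"];print(hit,s["t"],"dist",(L-t[:2])@u,s["contact_force"])
line_to([*P(.19),.060],speed=.15)
line_to([*P(.19),.25],speed=.25)
p=cam("top");q=cam("side")
c=cloud(p);img=p["img"].astype(int)
loc=np.stack([(c[...,:2]-L)@u,(c[...,:2]-L)@np.array([-u[1],u[0]]),c[...,2]],-1)
for nm,c in(("top",cloud(p)),("side",cloud(q))):
    l=np.stack([(c[...,:2]-L)@u,(c[...,:2]-L)@np.array([-u[1],u[0]]),c[...,2]],-1)
    m=(abs(l[...,2]-.074)<.006)&(abs(l[...,1])<.045)&(l[...,0]<-.08)&(l[...,0]>-.17)
    if m.sum()>5: print(nm,"lip x range",m.sum(),np.percentile(l[m][:,0],[2,50,98]))
    m=(l[...,2]>.125)&(l[...,2]<.185)&(np.hypot(l[...,0],l[...,1])<.04)
    A=c[m];print("bow",m.sum(),A.mean(0).round(4),cv2.minAreaRect((A[:,:2]*1000).astype(np.float32)))
cv2.imwrite("pics/s4.png",cv2.resize(q["img"][110:260,260:460,::-1],(800,600),interpolation=2))
print(get_state()["t"])
```

```text
True 20.9083 dist 0.11746411267938119 [ 0.42236783 -0.0378122  -0.51116102]
bow 126 [ 0.6302 -0.0511  0.1667] ((632.3598022460938, -51.161476135253906), (12.830962181091309, 46.44679260253906), 22.894250869750977)
side lip x range 180 [-0.10640519 -0.09857473 -0.09263251]
bow 297 [ 0.6298 -0.0559  0.1561] ((632.1893310546875, -51.454593658447266), (15.312506675720215, 49.659141540527344), 20.33696746826172)
22.55
```

View pics/s4.png

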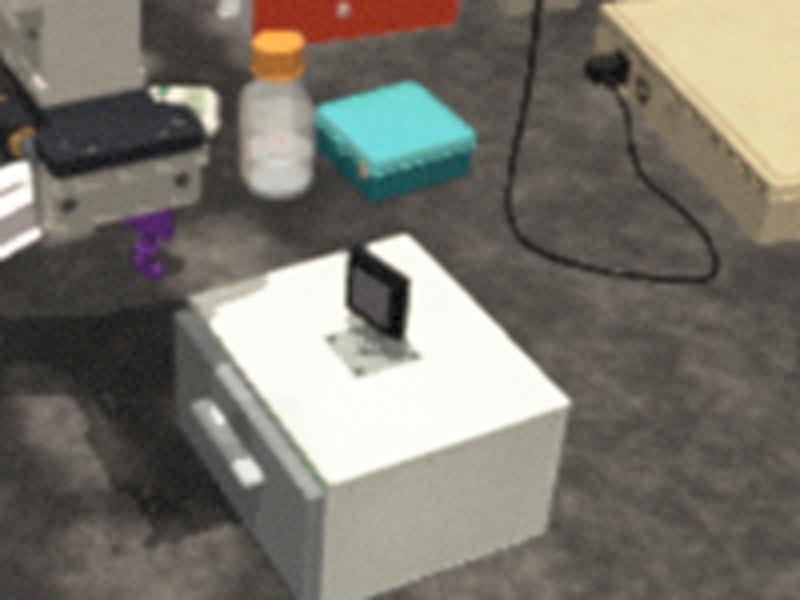

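The drawer is home: the lip edge is 106 mm from the lock against a nominal 105.5. The key is upright at about 110°. Regrasping it and turning back.

Run:
```python
from turn import *
let_go()
p=[.6328,-.0505,.1338]
reach([.6328,-.0505,.25],[180,0,110]); line_to(p,speed=.2); gripper_close(30)
s=get_state();print(s["t"],s["finger_gap"],s["wrist_torque"],s["ee_rot"])
turn(p,[125,145,165,178,184,187,190,192.5,195])
```

```text
27.225 0.13315595176237568 [ 0.046802   -0.26223635  0.05490156] [1.79966471e+02 9.01914481e-03 1.10013797e+02]
125 27.63 [ 0.6328 -0.0503  0.1338] 124.8 F [ 1.3  1.4 -0.8] M [ 0.232 -0.185  0.021] 0.125
145 28.13 [ 0.6329 -0.0502  0.1338] 144.8 F [ 1.3  1.2 -1.8] M [ 0.398 -0.328  0.005] 0.127
165 28.63 [ 0.6329 -0.0502  0.1338] 164.8 F [ 1.1  2.4 -2.4] M [ 0.575 -0.393  0.004] 0.129
178 29.01 [ 0.633  -0.0502  0.1338] 177.7 F [ 2.5  3.1 -2.1] M [ 0.718 -0.502 -0.02 ] 0.133
184 29.27 [ 0.6329 -0.0502  0.1338] 183.7 F [ 2.5  3.7 -1.6] M [ 0.866 -0.543 -0.026] 0.131
187 29.52 [ 0.6329 -0.0501  0.1338] 186.8 F [ 1.1  3.  -0.9] M [ 0.99  -0.479 -0.047] 0.129
190 29.77 [ 0.6329 -0.0501  0.1338] 189.8 F [ 3.1  3.5 -2.5] M [ 1.084 -0.547 -0.068] 0.129
192.5 30.02 [ 0.6328 -0.0502  0.1338] 192.4 F [ 1.4  4.3 -1.3] M [ 1.225 -0.523 -0.05 ] 0.129
195 30.27 [ 0.6328 -0.0501  0.1338] 194.8 F [ 0.8  4.9 -2. ] M [ 1.288 -0.47  -0.272] 0.124
```

Stop reached, with the torque jumping to -0.27 N m. Releasing and checking.

Run:
```python
from h import *
let_go(); line_to([.6328,-.0501,.27],speed=.2); reach([.5,.15,.3],[180,0,186.9])
q=cam("side");p=cam("top");L=np.array([.633,-.0503]); u=np.array([np.cos(np.radians(6.9)),np.sin(np.radians(6.9))])
for c in(cloud(p),cloud(q)):
    m=(c[...,2]>.125)&(c[...,2]<.185)&(np.hypot(c[...,0]-L[0],c[...,1]-L[1])<.04);A=c[m]
    print(m.sum(),A.max(0),cv2.minAreaRect((A[:,:2]*1000).astype(np.float32)))
    l0=(c[...,:2]-L)@u;m=(abs(c[...,2]-.074)<.006)&(l0<-.08)&(l0>-.17)&(abs(c[...,1]+.06)<.04)
    if m.sum()>5:print("lip",np.percentile(l0[m],2))
cv2.imwrite("pics/s5.png",q["img"][:,:,::-1]);print(get_state()["t"])
```

```text
101 [ 0.65397007 -0.04250934  0.17916675] ((631.6949462890625, -50.91088104248047), (47.079227447509766, 12.195954322814941), 12.115209579467773)
lip -0.1055948549773001
313 [ 0.65568479 -0.04090654  0.17646863] ((631.5360107421875, -51.97732162475586), (48.42780685424805, 15.254704475402832), 9.864798545837402)
lip -0.10628482825890748
33.475
```

View pics/s5.png

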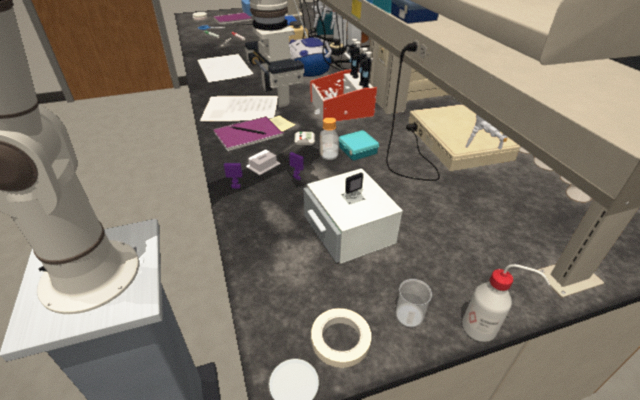

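The picture shows the drawer shut, the key standing locked at (354,183), and the bystanders where they were.

```bash
python3 -c "
from cell import *
print(sign_off())"
```

```text
the job is handed in; nothing more can be done
None
```

The job is done and handed in at about 33.5 s: the drawer is home and locked, the key is standing in the lock, and the bottle, beaker and tape were not touched.

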